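# Fetch the punch rack from the roll-top tool cabinet

## Robot

A 6-joint arm with a two-finger parallel gripper is mounted at the origin on the work surface. World frame = base frame: x ahead of the robot, y to its left, z up, the work surface at z = 0. Lengths are in m, angles in rad, forces in N, time in s.
With the tool pointing down it reaches from about 0.25 to 0.725 m from the base axis. Payload 4 kg.
Tool frame: the origin (TCP) lies between the finger pads, 19 mm behind the fingertips; this is the grasp point; z points along the fingers, y is the line along which they close (so a half turn about z gives the same grasp; the last joint's range is limited). The gripper opens to 85 mm and grips with 20 to 120 N. Pads are 22 mm wide; open, the fingers measure 114 mm over their backs; the gripper's body (76 mm by 85 mm) begins 54 mm behind the grasp point. The pads swing forward as they close: fully open they stand 13 mm farther back than shut.
Start: joints at [1.104, 0.241, 0.005, 1.335, 0, 1.571], TCP at [0.225, 0.447, 0.25] pointing down, gripper open.
Joint ranges: [-2.72, 2.72], [-1.05, 1.87], [-1.09, 1.28], [-1.99, 2.15], [-1.42, 1.44], [-3.14, 3.14]. Speed limits (rad/s): [2.79, 2.79, 3.14, 3.14, 3.14, 3.14].

## Interface

Orientations are given as a 3x3 rotation matrix whose columns are the frame's x, y, z axes.
In Python, from plant import * gives the robot as it stands.
- The arm moves only by the tool carry_out, never from a script. Its argument "increments" is one flat list of numbers, 7 for each row, row after row: the opening, from -1 (shut) to 1 (fully open), then the shift along the tool's x, y, z each as a share of 0.05 m, from -1 to 1, then the turn, a rotation vector about the tool's x, y, z each as a share of 2 rad, from -1 to 1. In form: [fingers, dx, dy, dz, wx, wy, wz, fingers, dx, dy, dz, wx, wy, wz, ...]. A call has 1 to 10 rows; each row shifts and turns the commanded pose from where the row before left it, along the tool's axes as they then stand; what a row does not reach is not made up. A row lasts 1/10 s, in which the tool goes at most 50 mm and 8.59 degrees, less where a joint would pass 70% of its speed; a pose out of reach is approached as far as the arm can. A call with a number of a shift or a turn outside -1 to 1 is refused whole. A call with a gripper value outside its range is refused whole. The fingers move at their own pace and stop on an object; the grip force is fixed at half the most. Time passes only in rows, so rows that do not move let the fingers close. It gives the time, the measured TCP pose, the force, the opening and the grip force at its end, in the units of the state.
- get_obs(): the state, without advancing time (a new reading comes with each control period).
- snapshot(name): name is "scene" or "top" or "wrist"; returns a dict with "img" (420x560x3 uint8, red, green, blue), "fovy" (degrees; the focal length in pixels is half the picture's height over the tangent of half this angle, whatever the lens; pixels are square), "cx", "cy" (the principal point, pixels), "rvec" (rotation vector, rad) and "tvec" (3), from world to camera coordinates, as OpenCV has them. Camera axes: x right, y down, z forward; pixel columns grow to the right and rows downward; lengths in m; the calibration is good to about 2 mm. A picture is of the moment at which its call begins. There is no depth.
- sign_off(): hands the job in; it is judged then, once.
Trained networks look in a picture, given as the dict that the camera call returned (one of the last four; its "shot" number tells which), for a name from the list of things; names that differ only in an ending like _2 or _b are one class to them, and where a whole thing is asked for, a point or a joint stands for the part that bears it (a point fixed in the world has none). Each returns a list of dicts, best first, with "score" (0 to 1); they miss things now and then, are a little off and sometimes report something else, mostly with a low value. They report only what shows in the picture. A call takes as long as a camera call.
- spot_in(query, picture): "extent" ([centre column, centre row, width, height] in pixels, round what is visible of it).
- cut_out(query, picture): "pixels" (420x560 bool, what is visible of it) and "extent" ([centre column, centre row, width, height] in pixels, round what is visible of it).
The state is a dict: "time": time; "joints": joint angles; "qvel": joint speeds; "tau": joint torques, N m; "tool_pos": TCP position; "tool_rot": TCP orientation; "contact_force": force on the tool from outside, world axes, zero at the start; "moment": the same for the moment, N m; "opening": finger opening in m; "grasp_force": force on a finger pad.
Only numpy, scipy, OpenCV 4.12 (cv2) and the standard library are available. Lean on these libraries where they do the work, as an engineer would, in place of code of your own. Each camera call takes 0.05 s, during which the arm holds its last target. There are 200 camera calls.

## Task

Roll the slatted shutter of the tool cabinet up until it stays open, unhook the little punch rack that hangs inside on its screw (up, then straight off the screw head), and stand it upright on the clear part of the carving slab, wholly on the slab. Keep the rack upright all the way so the punches stay in it, set it down rather than drop it, and leave the other things where they are.

Things in the scene. Friction and masses are not known exactly. Their poses are not given: they have to be found in the camera images.
- cabinet: Fixed wooden roll-top tool cabinet, 412 deep, 360 wide, 251 high (mm). Origin at bench level under its middle; x points from its front (robot side) to its back, z up. Inside width 330. The plinth, 45 high, is the inner floor; its sill and the side walls' round front reach x = -206. A fixed top board covers only x > -2. Inside, a hanging board 150 high stands on the floor, front face at x = -12.
- track_axis (a point): Axis of the cabinet's round side tracks: it runs along the cabinet's y at cabinet x = 0, z = 45 mm. All points of the shutter move on circles about it: from the front up over the top and into the back. The side walls' rounded front has radius 206 about it.
- shutter (a joint): Slatted wooden shutter, outer radius 190 mm, 0.4 to 0.65 kg. Rad: 0 = shut, on the sill; 1.28 = fully up, at its stop. Its weight shuts it if let go below about 0.65, carries it to the stop and keeps it there if let go above 1.1; between, friction may hold it. Raising takes 2 to 5 N at the knob. Fully up, its lower edge is at cabinet x = -55, z = 227 mm, with the knob on top.
- shutter_knob (a point): Middle of the head of the shutter's one wooden knob (on its lower rail, mid width): head 30 mm across, 15 thick, on a 14 mm neck, 31 mm out from the slats. It points straight away from the track axis, 221 mm from it: 6.6 degrees above level when shut (cabinet x = -220, y = 0, z = 70 mm), 80 degrees when up (x = -39, z = 263).
- screw: Steel round-head screw in the hanging board. Origin on the screw's axis at the board's face, 160 mm above the bench, up to 45 mm left or right of mid cabinet; axes as the cabinet's. It points along -x, to the front. Shank 6 mm thick; head 14 wide, 5 thick, its underside 11 mm from the board.
- rack: Dark wooden punch rack, 0.25 to 0.42 kg, one rigid piece, hung on the screw. Origin: centre of its flat underside, 54 (x) by 50 (y) mm; z up, x to its back; axes as the screw's while hung, underside 65 mm above the bench. A block (x -27 to 19, 46 high) with three 8 to 11 mm steel shanks (x = 0, up to z = 75) stands before a plate 8 thick (x 19 to 27), 50 wide, up to z = 108.
- rack_grip (a point): Where to pinch the rack: middle of its block, rack x = -4, z = 28 mm. Close the fingers along rack y on the block's flat sides, 50 mm apart. Above it are the plate and the rolled-up shutter: a tool pointing straight down hits them. Lean it 30 to 45 degrees, fingers pointing down and into the cabinet.
- rack_hole (a point): Centre of the keyhole's round entry hole (21 mm across) in the rack's plate, rack x = 23, z = 75 mm. A 9 mm slot runs up from it to z = 98; hung, the screw's shank is at the top of the slot. Raise the rack 20 mm (17 to 23 will do), so that this hole is level with the screw, then draw it straight out along the screw 25 mm or more. Hung, the plate's top has about 50 mm clear above.
- board: Carving slab: plain wooden block 200 (x) by 260 (y) by 30 high (mm), fixed on the bench right of the cabinet. Origin at the centre of its underside, top 30 mm above. The beater lies along its far (+x) edge; from x = -100 to about +30 it is clear.
- beater: Wooden beater (mallet) lying on the slab along its far edge: head 44 by 130 by 36 high, round handle on one end. Leave it.
- oilstone: Sharpening stone in its wooden base on the bench before the left front corner of the cabinet, 50 by 155 by 25 high. Leave it.
- tin: Small tin, 38 across, 42 high, on the cabinet's inner floor by the left wall. Leave it.
- jar: Small glass jar, 38 across, 45 high, on the cabinet's inner floor by the right wall. Leave it.
- brush_box: Clear box 62 by 62 by 95 high with brushes up to about 220, at the back of the bench beyond the slab. Leave it.
- ink: Ink jar, 52 across, 75 high, at the back of the bench beyond the slab. Leave it.
- dish: White china dish, 84 across, 32 high, at the back of the bench beyond the slab. Leave it.

How it is judged:
On the way, in this order (a step that is already met when the one before it is completed fails the run):
1. the shutter is rolled up to within 0.13 rad of its stop (joint over 1.15 rad) (value of joint shutter above 1.15 rad), for 0.3 s.
2. the rack is off its screw: drawn more than 45 mm out from the hanging board (x of rack in the frame of screw below -0.073 m), for 0.1 s.
At the end, for the whole second after the job is handed in: Shutter stays up by itself (over 1.15 of 1.28 rad); rack released, at rest, standing on the slab on its underside (within 4 mm in height, 0.08 rad of upright), its centre within 76 mm (slab x) and 106 mm (slab y) of the slab's centre, which puts its footprint on the slab (value of joint shutter above 1.15 rad and x of rack in the frame of board between -0.076 and 0.076 m and y of rack in the frame of board between -0.106 and 0.106 m and z of rack in the frame of board between 0.026 and 0.034 m and angle between rack's own z axis and vertical below 0.08 rad and linear speed of rack below 0.02 m/s and velocity of joint shutter between -0.1 and 0.1 rad/s); the robot touches nothing.
It fails at once if the rack leans more than 0.5 rad, so that punches would fall out (angle between rack's own z axis and vertical above 0.5 rad).
It fails at once if the rack falls: it moves faster than 0.6 m/s with no finger on it (linear speed of rack above 0.6 m/s and contact force between the fingers and rack below 0.2 N).
It fails at once if another thing is disturbed: pushed more than 40 mm or tipped over (distance of any of beater, oilstone, tin, jar, brush_box, ink, dish from where it was at the start of the episode above 0.04 m or angle between any of beater, oilstone, tin, jar, brush_box, ink, dish's own z axis and vertical above 0.6 rad).
It also fails if it takes over 59 s, if anything falls off the work surface, if the arm or the gripper's body presses on something with over 40 N, if the wrist force passes 120 N, or if a joint passes its speed limit or range.

## Working session

There is one attempt and no reset: what is moved stays moved. The work goes in short steps, Python scripts to look and compute and a tool call to move; the robot and the scene stay as the last step left them, time stands still between calls to the robot, and variables do not carry over. Pictures are saved under pics/ and viewed, at most 10 in all, crops included, and the job is handed in when it is done.

Besides the shell and the picture viewer there is one more tool, called after "Request:" by a JSON object that holds its "fn" and its "kwargs", one argument or row to a line. carry_out: Moves the arm, as the interface text tells. Its arguments: {"type":"object","properties":{"increments":{"type":"array"}},"required":["increments"]}

```bash
ls; mkdir -p pics
cat > h.py <<'E'
from plant import *
import numpy as np, cv2
def cam(p):
    R=cv2.Rodrigues(np.array(p["rvec"],float))[0]; t=np.array(p["tvec"],float).ravel()
    f=p["img"].shape[0]/2/np.tan(np.radians(p["fovy"])/2)
    K=np.array([[f,0,p["cx"]],[0,f,p["cy"]],[0,0,1]]); return K,R,t
def proj(p,X):
    K,R,t=cam(p); X=np.atleast_2d(X); c=(R@X.T).T+t; c=c@K.T; return c[:,:2]/c[:,2:]
def onplane(p,uv,z):
    K,R,t=cam(p); d=R.T@np.linalg.solve(K,[uv[0],uv[1],1]); o=-R.T@t; return o+d*(z-o[2])/d[2]
def save(p,n): cv2.imwrite("pics/"+n,p["img"][:,:,::-1])
E
python3 - <<'E'
from h import *
s=snapshot("scene"); t=snapshot("top")
cv2.imwrite("pics/a.png",cv2.resize(np.vstack([s["img"],t["img"]])[:,:,::-1],(448,672))[:,:] if 0 else cv2.resize(np.hstack([s["img"],t["img"]]),(800,300))[:,:,::-1])
save(s,"s0.png");save(t,"t0.png")
for n,p in(("s",s),("t",t)):
    print(n,cam(p)[0][0,0],-cam(p)[1].T@cam(p)[2])
    for q in("cabinet","shutter_knob","shutter","rack","board","beater","oilstone","brush_box"):
        print(n,q,[(round(d["score"],2),np.round(d["extent"]).tolist()) for d in spot_in(q,p)[:2]])
o=get_obs();print(o)
E
```

```text
pics
s 393.64283550378394 [0.22685354 0.05268403 1.01632107]
s cabinet [(0.82, [195.0, 161.0, 217.0, 233.0])]
s shutter_knob [(0.85, [208.0, 193.0, 168.0, 152.0])]
s shutter [(0.55, [208.0, 191.0, 168.0, 148.0])]
s rack []
s board [(0.94, [420.0, 224.0, 110.0, 87.0])]
s beater [(0.98, [424.0, 196.0, 86.0, 24.0])]
s oilstone [(0.94, [197.0, 308.0, 63.0, 28.0])]
s brush_box [(0.65, [364.0, 132.0, 31.0, 60.0])]
t 502.6598052142575 [ 0.34650516 -0.00600976  1.4269282 ]
t cabinet [(0.87, [207.0, 151.0, 188.0, 203.0]), (0.48, [189.0, 285.0, 52.0, 18.0])]
t shutter_knob [(0.91, [217.0, 189.0, 146.0, 114.0])]
t shutter [(0.83, [217.0, 190.0, 152.0, 117.0])]
t rack [(0.47, [206.0, 151.0, 182.0, 200.0]), (0.46, [190.0, 284.0, 57.0, 18.0])]
t board [(0.85, [407.0, 244.0, 95.0, 71.0])]
t beater [(0.68, [416.0, 217.0, 83.0, 22.0])]
t oilstone [(0.42, [341.0, 154.0, 30.0, 27.0])]
t brush_box [(0.67, [374.0, 154.0, 29.0, 39.0]), (0.44, [406.0, 243.0, 92.0, 71.0])]
{'time': 0.9, 'joints': array([1.10399316e+00, 2.40540921e-01, 5.01783826e-03, 1.33516502e+00,
       2.28679910e-05, 1.57077896e+00]), 'qvel': array([-0.00042789,  0.00177937,  0.0004693 ,  0.00025031,  0.00059985,
        0.00110238]), 'tau': array([-6.56524953e-04, -3.72195590e+01,  2.52694416e+01,  1.17412292e-03,
       -6.79681148e-05,  8.21851643e-06]), 'tool_pos': array([0.22502047, 0.44652735, 0.25004283]), 'tool_rot': array([[-8.93019348e-01,  4.50018270e-01,  2.82829481e-05],
       [ 4.50018270e-01,  8.93019342e-01,  1.06936395e-04],
       [ 2.28661117e-05,  1.08224113e-04, -9.99999994e-01]]), 'contact_force': array([-0.16772057,  0.45120011,  0.51976037]), 'moment': array([ 0.0143442 , -0.00718182,  0.03798737]), 'grasp_force': 0.0, 'opening': 0.08526375954052455}
```

View pics/s0.png

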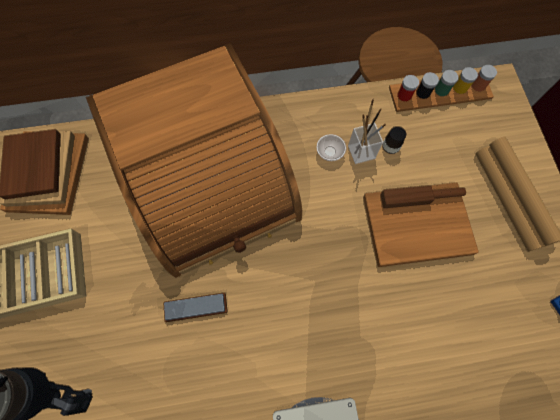

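View pics/t0.png

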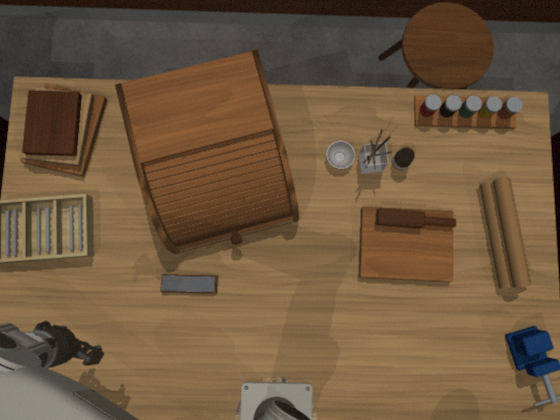

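```bash
cat > fit.py <<'E'
from h import *
from scipy.optimize import minimize
a=np.linspace(0,np.pi/2,12)
prof=[(-.206,0),(-.206,.045)]+[(-.206*np.cos(u),.045+.206*np.sin(u)) for u in a]+[(.206,.251),(.206,0)]
CAB=np.array([(x,y,z) for x,z in prof for y in(-.18,.18)])
BRD=np.array([(x,y,z) for x in(-.1,.1) for y in(-.13,.13) for z in(0,.03)])
def T(q,P):
    c,s=np.cos(q[2]),np.sin(q[2]); P=np.atleast_2d(P)
    return P@np.array([[c,-s,0],[s,c,0],[0,0,1]]).T+[q[0],q[1],0]
def hullmask(p,X):
    m=np.zeros((420,560),np.uint8); h=cv2.convexHull((proj(p,X)*16).astype(np.int32)); cv2.fillConvexPoly(m,h,255,cv2.LINE_AA,4); return m/255.
def fit(P,views,q0):
    def c(q):
        return sum((np.abs(hullmask(p,T(q,P))-m)*(1-ig)).sum() for p,m,ig in views)
    best=None
    for d in (0,.15,-.15,.3,-.3):
        S=np.array(q0)+np.array([[0,0,d],[.03,0,d],[0,.03,d],[0,0,d+.1]])
        r=minimize(c,S[0],method="Nelder-Mead",options=dict(initial_simplex=S,xatol=1e-4,fatol=.5,maxiter=300))
        if best is None or r.fun<best.fun: best=r
    return best
E
python3 - <<'E'
from fit import *
s=snapshot("scene"); t=snapshot("top"); V=[];W=[]
Z=np.zeros((420,560))
for p in(s,t):
    m=Z>0
    for q in("cabinet","shutter"):
        r=cut_out(q,p)
        if r: m=m|r[0]["pixels"]
    h=cv2.morphologyEx(m.astype(np.uint8),cv2.MORPH_OPEN,np.ones((9,9)))
    n,l,st,_=cv2.connectedComponentsWithStats(h); k=1+np.argmax(st[1:,4]); h=(l==k).astype(np.uint8)
    pts=cv2.findNonZero(h); hm=np.zeros_like(h); cv2.fillConvexPoly(hm,cv2.convexHull(pts),1); print(h.sum(),hm.sum())
    V.append((p,hm.astype(float),Z))
    b=cut_out("board",p)[0]["pixels"]; e=cut_out("beater",p); ig=e[0]["pixels"] if e else Z>0
    ig=cv2.dilate(ig.astype(np.uint8),np.ones((5,5)))
    W.append((p,b.astype(float),ig.astype(float)))
rc=fit(CAB,V,[.58,.26,.2]); rb=fit(BRD,W,[.43,-.18,0.]); print(rc.x,rc.fun,rb.x,rb.fun)
for q,v in(("c",V),("b",W)): print([fit(CAB if q=="c" else BRD,[x],rc.x if q=="c" else rb.x).x for x in v])
k=T(rc.x,[-.22,0,.07]);print("knob",k,proj(s,k),proj(t,k))
np.savez("pose.npz",c=rc.x,b=rb.x)
out=[]
for p in(s,t):
    im=p["img"].copy()
    for X in(T(rc.x,CAB),T(rb.x,BRD)): cv2.polylines(im,[cv2.convexHull(proj(p,X).astype(np.int32))],True,(0,255,0),1)
    u=proj(p,k)[0].astype(int);cv2.circle(im,tuple(map(int,u)),2,(255,0,0),-1); out.append(im[20:320,90:490])
cv2.imwrite("pics/b.png",np.hstack(out)[:,:,::-1])
E
```

```text
31699 32383
26088 26730
[0.68550734 0.18022633 0.28994221] 1195.9333333333334 [ 0.48129241 -0.35595859 -0.02803187] 484.02745098039225
[array([0.68894382, 0.18070522, 0.28696058]), array([0.68388594, 0.1804245 , 0.28926688])]
[array([ 0.48237553, -0.35851496, -0.03644218]), array([ 0.48064917, -0.35532679, -0.0260202 ])]
knob [[0.47469005 0.11732902 0.07      ]] [[239.7251685  247.46538813]] [[236.3376742  240.18611908]]
```

View pics/b.png

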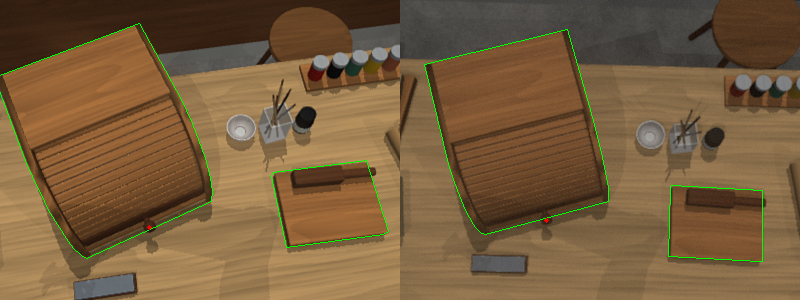

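```bash
cat > mv.py <<'E'
from fit import *
from scipy.spatial.transform import Rotation as Ro, Slerp
c,b=np.load("pose.npz")["c"],np.load("pose.npz")["b"]
def cab(x,y,z): return T(c,[x,y,z])[0]
def rot(a,yaw=c[2]):  # fingers along yaw heading, a deg below level, closing along left
    a=np.radians(a); cx=np.array([np.cos(yaw),np.sin(yaw),0]); cy=np.array([-np.sin(yaw),np.cos(yaw),0])
    z=np.cos(a)*cx-np.sin(a)*np.array([0,0,1]); return np.c_[np.cross(cy,z),cy,z]
def plan(way,f,start=None):
    """way: list of (p,R,n rows). prints rows"""
    if start is None:
        o=get_obs(); start=(o["tool_pos"],o["tool_rot"]); print("q",np.round(o["joints"],2))
    p,R=np.array(start[0]),np.array(start[1]); out=[]
    for P,Q,n in way:
        p0=p.copy(); sl=Slerp([0,1],Ro.from_matrix([R,Q]))
        for i in range(1,n+1):
            d=np.round(R.T@(p0+(P-p0)*i/n-p)/.05,2); w=np.round((Ro.from_matrix(R).inv()*sl(i/n)).as_rotvec()/2,3)
            out.append([f,*d,*w]); p=p+R@d*.05; R=R@Ro.from_rotvec(w*2).as_matrix()
    a=np.array(out); print("max shift mm",50*np.linalg.norm(a[:,1:4],axis=1).max(),"turn deg",114.6*np.linalg.norm(a[:,4:],axis=1).max())
    for k in range(0,len(out),10): print(",".join("%g"%(v+0.) for r in out[k:k+10] for v in r)); print()
    return p,R
E
python3 - <<'E'
import plant; print([x for x in dir(plant) if x[0]!="_"])
from mv import *
R=rot(20); k=cab(-.22,0,.07)
plan([(np.array([.33,.2,.25]),rot(60),8),(k-R[:,2]*.1,R,8)],1)
E
```

```text
['PlanningError', 'cut_out', 'get_obs', 'sign_off', 'snapshot', 'spot_in']
q [1.1  0.24 0.   1.34 0.   1.57]
max shift mm 33.74907406137241 turn deg 6.597218522983758
1,-0.51,-0.43,0,-0.012,-0.031,-0.046,1,-0.47,-0.48,0.02,-0.013,-0.031,-0.046,1,-0.42,-0.52,0.03,-0.012,-0.031,-0.047,1,-0.37,-0.56,0.05,-0.012,-0.032,-0.046,1,-0.31,-0.59,0.05,-0.013,-0.031,-0.046,1,-0.26,-0.62,0.06,-0.012,-0.031,-0.046,1,-0.19,-0.63,0.05,-0.013,-0.031,-0.046,1,-0.13,-0.66,0.05,-0.012,-0.031,-0.046,1,0.14,-0.3,0.34,0,-0.044,0,1,0.16,-0.3,0.33,0,-0.043,0

1,0.2,-0.3,0.31,0,-0.044,0,1,0.22,-0.31,0.3,0,-0.044,0,1,0.24,-0.3,0.27,0,-0.043,0,1,0.27,-0.3,0.26,0,-0.044,0,1,0.29,-0.3,0.22,0,-0.044,0,1,0.31,-0.3,0.21,0,-0.043,0
```

Request:
{"fn": "carry_out", "kwargs": {
  "increments": [1,-0.51,-0.43,0,-0.012,-0.031,-0.046,1,-0.47,-0.48,0.02,-0.013,-0.031,-0.046,1,-0.42,-0.52,0.03,-0.012,-0.031,-0.047,1,-0.37,-0.56,0.05,-0.012,-0.032,-0.046,1,-0.31,-0.59,0.05,-0.013,-0.031,-0.046,1,-0.26,-0.62,0.06,-0.012,-0.031,-0.046,1,-0.19,-0.63,0.05,-0.013,-0.031,-0.046,1,-0.13,-0.66,0.05,-0.012,-0.031,-0.046,1,0.14,-0.3,0.34,0,-0.044,0,1,0.16,-0.3,0.33,0,-0.043,0]
}}

```text
time: 2.4
tool_pos: [0.3446, 0.1718, 0.2149]
tool_rot: [[-0.731, -0.283, 0.621], [-0.215, 0.959, 0.185], [-0.648, 0.001, -0.762]]
contact_force: [0.4, -0.0, -0.6]
opening: 0.0854
grasp_force: 0.0
```

Request:
{"fn": "carry_out", "kwargs": {
  "increments": [1,0.2,-0.3,0.31,0,-0.044,0,1,0.22,-0.31,0.3,0,-0.044,0,1,0.24,-0.3,0.27,0,-0.043,0,1,0.27,-0.3,0.26,0,-0.044,0,1,0.29,-0.3,0.22,0,-0.044,0,1,0.31,-0.3,0.21,0,-0.043,0,1,0,0,0,0,0,0]
}}

```text
time: 3.1
tool_pos: [0.4562, 0.1217, 0.248]
tool_rot: [[-0.478, -0.272, 0.835], [-0.142, 0.962, 0.233], [-0.867, -0.007, -0.499]]
contact_force: [0.4, -0.1, -0.8]
opening: 0.0853
grasp_force: 0.0
```

Run:
```python
from mv import *
o=get_obs();print(np.round(o["joints"],3),np.round(o["tool_pos"],3),np.round(o["qvel"],3),c)
```

```text
[ 0.249 -0.297 -1.085 -0.266  0.02  -0.02 ] [0.456 0.122 0.248] [ 0.044 -0.027 -0.025  0.105 -0.021  0.028] [0.68550734 0.18022633 0.28994221]
```

Run:
```python
from mv import *
R=rot(60); k=cab(-.224,0,.074)
plan([(k-R[:,2]*.07,R,8),(k,R,5)],1)
```

```text
q [ 0.25 -0.3  -1.08 -0.27  0.02 -0.02]
max shift mm 14.654350889752846 turn deg 3.7852711342782297
1,0.27,-0.02,0.09,-0.001,0.033,0,1,0.27,-0.03,0.11,-0.001,0.033,-0.001,1,0.26,-0.02,0.13,-0.001,0.032,0,1,0.25,-0.02,0.15,-0.001,0.033,0,1,0.24,-0.02,0.16,-0.001,0.033,-0.001,1,0.23,-0.03,0.17,-0.001,0.033,0,1,0.22,-0.02,0.19,-0.001,0.033,0,1,0.2,-0.02,0.21,-0.001,0.032,0,1,0,0,0.28,0,0,0,1,0,0,0.28,0,0,0

1,0,0,0.28,0,0,0,1,0,0,0.28,0,0,0,1,0,0,0.28,0,0,0
```

Request:
{"fn": "carry_out", "kwargs": {
  "increments": [1,0.27,-0.02,0.09,-0.001,0.033,0,1,0.27,-0.03,0.11,-0.001,0.033,-0.001,1,0.26,-0.02,0.13,-0.001,0.032,0,1,0.25,-0.02,0.15,-0.001,0.033,0,1,0.24,-0.02,0.16,-0.001,0.033,-0.001,1,0.23,-0.03,0.17,-0.001,0.033,0,1,0.22,-0.02,0.19,-0.001,0.033,0,1,0.2,-0.02,0.21,-0.001,0.032,0,1,0,0,0,0,0,0]
}}

```text
time: 4.0
tool_pos: [0.4349, 0.1081, 0.1328]
tool_rot: [[-0.831, -0.29, 0.474], [-0.251, 0.957, 0.145], [-0.496, 0.001, -0.868]]
contact_force: [0.4, -0.1, 0.3]
opening: 0.0859
grasp_force: 0.0
```

Run:
```python
from mv import *
R=rot(60); k=cab(-.224,0,.074)
o=get_obs(); print(o["tool_pos"],k-R[:,2]*.07,R.T@o["tool_rot"])
plan([(k,R,8)],1)
w=snapshot("wrist"); save(w,"w1.png"); print(proj(w,cab(-.22,0,.07)),[(d["score"],d["extent"]) for d in spot_in("shutter_knob",w)])
```

```text
[0.43491572 0.10807536 0.13276579] [0.43731789 0.10617904 0.13462178] [[ 0.99998391  0.00295137  0.00484511]
 [-0.00296676  0.99999057  0.00317261]
 [-0.0048357  -0.00318693  0.99998323]]
q [ 0.22 -0.06 -0.83  0.29  0.04 -0.06]
max shift mm 9.0 turn deg 0.16206887424795668
1,-0.01,-0.01,0.17,0,0,0,1,0,0,0.18,0,-0.001,0,1,-0.01,-0.01,0.17,0.001,0,0.001,1,-0.01,-0.01,0.17,0,0,0,1,0,0,0.18,0,-0.001,0,1,-0.01,-0.01,0.17,0,0,0,1,-0.01,-0.01,0.17,0,0,0,1,0,0,0.18,0.001,0,0

[[276.16122046 239.76568897]] [(0.96, [275.4, 318.9, 438.4, 202.2]), (0.67, [477.5, 87.9, 163.8, 137.5])]
```

View pics/w1.png

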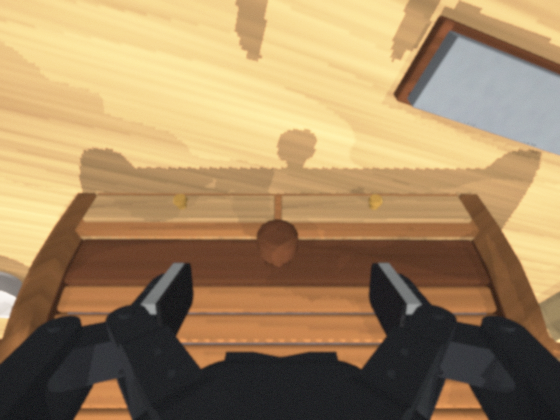

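The wrist view shows the knob at (277,242) between the fingers, within 2 px of the prediction (276,240). Closing in.

Request:
{"fn": "carry_out", "kwargs": {
  "increments": [1,-0.01,-0.01,0.17,0,0,0,1,0,0,0.18,0,0,0,1,-0.01,-0.01,0.17,0,0,0,1,-0.01,-0.01,0.17,0,0,0,1,0,0,0.18,0,0,0,1,-0.01,-0.01,0.17,0,0,0,1,-0.01,-0.01,0.17,0,0,0,1,0,0,0.18,0,0,0,1,0,0,0,0,0,0]
}}

```text
time: 5.0
tool_pos: [0.4711, 0.116, 0.0731]
tool_rot: [[-0.831, -0.289, 0.475], [-0.25, 0.957, 0.145], [-0.497, 0.001, -0.868]]
contact_force: [-0.6, -0.3, -0.4]
opening: 0.0855
grasp_force: 0.0
```

Request:
{"fn": "carry_out", "kwargs": {
  "increments": [-1,0,0,0,0,0,0,-1,0,0,0,0,0,0,-1,0,0,0,0,0,0,-1,0,0,0,0,0,0,-1,0,0,0,0,0,0,-1,0,0,0,0,0,0,-1,0,0,0,0,0,0,-1,0,0,0,0,0,0]
}}

```text
time: 5.8
tool_pos: [0.471, 0.1163, 0.0751]
tool_rot: [[-0.829, -0.29, 0.478], [-0.25, 0.957, 0.146], [-0.499, 0.002, -0.866]]
contact_force: [-3.8, 0.0, 5.3]
opening: 0.0272
grasp_force: 58.5
```

Run:
```python
from mv import *
W=[]
for t in np.linspace(7.5,79,25)[1:]:
    u=np.radians(t); f=(t-7.5)/71.5
    W.append((cab(-.224*np.cos(u),0,.045+.224*np.sin(u)),rot(60+20*f),1))
plan(W,-1)
```

```text
q [ 0.22  0.14 -0.84  0.07  0.04 -0.06]
max shift mm 12.020815280171309 turn deg 0.9168
-1,-0.17,0,-0.15,0.002,0.007,0.001,-1,-0.15,0,-0.17,0,0.007,0,-1,-0.16,0,-0.17,0,0.007,0,-1,-0.17,0,-0.17,0,0.008,0,-1,-0.17,0,-0.15,0,0.007,0,-1,-0.18,0,-0.15,0,0.007,0,-1,-0.18,0,-0.15,0,0.008,0,-1,-0.19,0,-0.14,0,0.007,0,-1,-0.19,0,-0.13,0,0.007,0,-1,-0.2,0,-0.12,0,0.007,0

-1,-0.2,0,-0.11,0,0.008,0,-1,-0.21,0,-0.11,0,0.007,0,-1,-0.21,0,-0.1,0,0.007,0,-1,-0.21,0,-0.09,0,0.007,0,-1,-0.22,0,-0.08,0,0.008,0,-1,-0.22,0,-0.08,0,0.007,0,-1,-0.22,0,-0.07,0,0.007,0,-1,-0.23,0,-0.05,0,0.008,0,-1,-0.23,0,-0.05,0,0.007,0,-1,-0.23,0,-0.05,0,0.007,0

-1,-0.23,0,-0.03,0,0.007,0,-1,-0.23,0,-0.02,0,0.008,0,-1,-0.23,0,-0.02,0,0.007,0,-1,-0.23,0,0,0,0.007,0
```

Request:
{"fn": "carry_out", "kwargs": {
  "increments": [-1,-0.17,0,-0.15,0.002,0.007,0.001,-1,-0.15,0,-0.17,0,0.007,0,-1,-0.16,0,-0.17,0,0.007,0,-1,-0.17,0,-0.17,0,0.008,0,-1,-0.17,0,-0.15,0,0.007,0]
}}

```text
time: 6.3
tool_pos: [0.4832, 0.12, 0.1269]
tool_rot: [[-0.867, -0.286, 0.408], [-0.259, 0.958, 0.121], [-0.426, -0.001, -0.905]]
contact_force: [-4.1, -1.3, -4.3]
opening: 0.0273
grasp_force: 62.8
```

Moderate forces, lifting.

Request:
{"fn": "carry_out", "kwargs": {
  "increments": [-1,-0.18,0,-0.15,0,0.007,0,-1,-0.18,0,-0.15,0,0.008,0,-1,-0.19,0,-0.14,0,0.007,0,-1,-0.19,0,-0.13,0,0.007,0,-1,-0.2,0,-0.12,0,0.007,0,-1,-0.2,0,-0.11,0,0.008,0,-1,-0.21,0,-0.11,0,0.007,0,-1,-0.21,0,-0.1,0,0.007,0,-1,-0.21,0,-0.09,0,0.007,0]
}}

```text
time: 7.2
tool_pos: [0.5402, 0.1369, 0.2133]
tool_rot: [[-0.913, -0.286, 0.292], [-0.272, 0.958, 0.086], [-0.305, -0.001, -0.952]]
contact_force: [-18.0, -4.7, 16.0]
opening: 0.0271
grasp_force: 65.3
```

Run:
```python
from mv import *
o=get_obs(); d=o["tool_pos"]-cab(0,0,.045); h=d[:2]@[np.cos(c[2]),np.sin(c[2])]; print("angle,r",np.degrees(np.arctan2(d[2],-h)),np.hypot(h,d[2]),o["contact_force"],o["opening"])
t0=np.degrees(np.arctan2(d[2],-h)); W=[]
for t in np.linspace(t0,79.5,12)[1:]:
    u=np.radians(t); W.append((cab(-.223*np.cos(u),0,.045+.223*np.sin(u)),rot(72+8*(t-t0)/(79-t0)),1))
plan(W,-1)
```

```text
angle,r 47.98290959623316 0.22655626293377812 [-18.04293249  -4.67562389  15.99879869] 0.027097303651028172
q [ 0.24  0.16 -0.25  0.86  0.01 -0.05]
max shift mm 11.543396380615196 turn deg 0.8022
-1,-0.23,0,-0.02,0,0.004,0,-1,-0.21,0,-0.08,0,0.007,0,-1,-0.22,0,-0.07,0,0.006,0,-1,-0.21,0,-0.06,0,0.006,0,-1,-0.22,0,-0.06,0,0.007,0,-1,-0.21,0,-0.04,0,0.006,0,-1,-0.22,0,-0.04,0,0.007,0,-1,-0.22,0,-0.03,0,0.006,0,-1,-0.23,0,-0.02,0,0.007,0,-1,-0.22,0,-0.02,0,0.006,0

-1,-0.22,0,0,0,0.007,0
```

Run:
```python
from mv import *
t0=48; W=[]
for t in np.linspace(t0,79.5,12)[1:]:
    u=np.radians(t); W.append((cab(-.228*np.cos(u),0,.045+.228*np.sin(u)),rot(72+8*(t-t0)/(79-t0)),1))
plan(W,-1)
```

```text
q [ 0.24  0.16 -0.25  0.86  0.01 -0.05]
max shift mm 11.704699910719626 turn deg 0.8022
-1,-0.2,0,-0.12,0,0.004,0,-1,-0.21,0,-0.07,0,0.007,0,-1,-0.22,0,-0.08,0,0.006,0,-1,-0.22,0,-0.06,0,0.006,0,-1,-0.22,0,-0.06,0,0.007,0,-1,-0.22,0,-0.04,0,0.006,0,-1,-0.23,0,-0.04,0,0.007,0,-1,-0.22,0,-0.03,0,0.006,0,-1,-0.23,0,-0.02,0,0.007,0,-1,-0.23,0,-0.02,0,0.006,0

-1,-0.22,0,0,0,0.007,0
```

Request:
{"fn": "carry_out", "kwargs": {
  "increments": [-1,-0.2,0,-0.12,0,0.004,0,-1,-0.21,0,-0.07,0,0.007,0,-1,-0.22,0,-0.08,0,0.006,0,-1,-0.22,0,-0.06,0,0.006,0,-1,-0.22,0,-0.06,0,0.007,0,-1,-0.22,0,-0.04,0,0.006,0]
}}

```text
time: 7.8
tool_pos: [0.5976, 0.154, 0.2531]
tool_rot: [[-0.93, -0.286, 0.233], [-0.277, 0.958, 0.068], [-0.243, -0.001, -0.97]]
contact_force: [-3.3, 0.1, 2.2]
opening: 0.0271
grasp_force: 63.6
```

Request:
{"fn": "carry_out", "kwargs": {
  "increments": [-1,-0.23,0,-0.04,0,0.007,0,-1,-0.22,0,-0.03,0,0.006,0,-1,-0.23,0,-0.02,0,0.007,0,-1,-0.23,0,-0.02,0,0.006,0,-1,-0.22,0,0,0,0.007,0,-1,0,0,0,0,0,0]
}}

```text
time: 8.4
tool_pos: [0.6498, 0.1696, 0.27]
tool_rot: [[-0.943, -0.286, 0.171], [-0.282, 0.958, 0.05], [-0.178, -0.001, -0.984]]
contact_force: [-2.5, -1.0, 1.2]
opening: 0.0272
grasp_force: 63.6
```

Run:
```python
from mv import *
o=get_obs(); d=o["tool_pos"]-cab(0,0,.045); h=d[:2]@[np.cos(c[2]),np.sin(c[2])]; print("angle,r",np.degrees(np.arctan2(d[2],-h)),np.hypot(h,d[2]),o["contact_force"],o["opening"])
```

```text
angle,r 80.60380686234272 0.22807693847129612 [-2.4553398  -1.00426823  1.23752572] 0.02722564320659491
```

Request:
{"fn": "carry_out", "kwargs": {
  "increments": [1,0,0,0,0,0,0,1,0,0,0,0,0,0,1,0,0,0,0,0,0,1,0,0,0,0,0,0,1,0,0,0,0,0,0,1,0,0,-0.2,0,0,0,1,0,0,-0.4,0,0,0,1,0,0,-0.5,0,0,0,1,0,0,-0.5,0,0,0]
}}

```text
time: 9.3
tool_pos: [0.6359, 0.1654, 0.3508]
tool_rot: [[-0.942, -0.286, 0.174], [-0.281, 0.958, 0.051], [-0.181, -0.001, -0.983]]
contact_force: [0.2, 0.7, -0.5]
opening: 0.0854
grasp_force: 0.0
```

Run:
```python
from mv import *
s=snapshot("scene"); save(s,"s1.png")
o=get_obs(); p=o["tool_pos"]
plan([(cab(-.17,0,.36),rot(65),5),(cab(-.23,0,.22),rot(40),5)],1)
```

```text
q [ 0.25  0.41  0.5   1.47  0.01 -0.04]
max shift mm 30.732718721258617 turn deg 5.0424
1,0.47,0,-0.1,0,-0.025,0,1,0.45,0,-0.13,0,-0.024,0,1,0.46,0,-0.15,0,-0.025,0,1,0.44,0,-0.17,-0.001,-0.024,0,1,0.44,0,-0.19,0,-0.025,0,1,0.45,0,0.41,0,-0.044,0,1,0.49,0,0.36,0,-0.043,0,1,0.52,0,0.32,0,-0.044,0,1,0.54,0,0.27,0,-0.043,0,1,0.57,0,0.23,0,-0.044,0
```

Request:
{"fn": "carry_out", "kwargs": {
  "increments": [1,0.47,0,-0.1,0,-0.025,0,1,0.45,0,-0.13,0,-0.024,0,1,0.46,0,-0.15,0,-0.025,0,1,0.44,0,-0.17,0,-0.024,0,1,0.44,0,-0.19,0,-0.025,0,1,0.45,0,0.41,0,-0.044,0,1,0.49,0,0.36,0,-0.043,0,1,0.52,0,0.32,0,-0.044,0,1,0.54,0,0.27,0,-0.043,0,1,0.57,0,0.23,0,-0.044,0]
}}

```text
time: 10.35
tool_pos: [0.4642, 0.1141, 0.2177]
tool_rot: [[-0.628, -0.286, 0.724], [-0.188, 0.958, 0.215], [-0.755, -0.001, -0.656]]
contact_force: [1.2, 0.3, -0.9]
opening: 0.0854
grasp_force: 0.0
```

Run:
```python
from mv import *
s=snapshot("scene");w=snapshot("wrist"); save(s,"s2.png");save(w,"w2.png"); o=get_obs(); print(o["joints"],o["tool_pos"])
RK=np.array([(x,y,z) for y in(-.025,.025) for x,z in((-.027,0),(-.027,.046),(.027,0),(.027,.108),(.019,.108))])
for n,p in(("s",s),("w",w)):
    for y in(-.045,0,.045): print(n,"pred grip",y,proj(p,cab(-.043,y,.093)))
    for d in cut_out("rack",p)[:2]: print(n,round(d["score"],2),d["extent"])
cv2.imwrite("pics/c.png",np.hstack([cv2.resize(s["img"][30:330,80:380],(360,360)),cv2.resize(w["img"],(440,360))])[:,:,::-1])
```

```text
[ 0.20225567 -0.23160861 -0.96362547  0.01512702  0.06460832 -0.05826726] [0.45301678 0.11166565 0.20317334]
s pred grip -0.045 [[227.21510321 177.11357469]]
s pred grip 0 [[210.91107729 184.12165134]]
s pred grip 0.045 [[194.38952127 191.22323052]]
s 0.63 [202.9, 182.2, 30.1, 36.5]
w pred grip -0.045 [[243.16314036 233.72687721]]
w pred grip 0 [[279.69049573 233.66991978]]
w pred grip 0.045 [[316.21685282 233.6129639 ]]
w 0.82 [292.6, 257.4, 41.5, 100.9]
```

View pics/c.png

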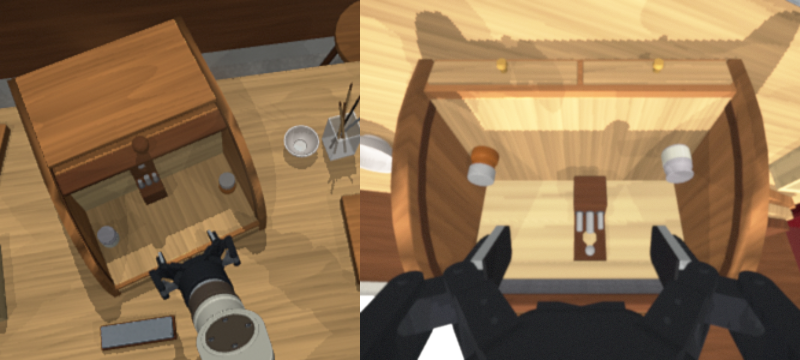

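Run:
```python
from mv import *
w=snapshot("wrist"); s=snapshot("scene")
RK=np.array([(x,y,z) for y in(-.025,.025) for x,z in((-.027,0),(-.027,.046),(.027,0),(.027,.108),(.019,.108))])
V=[]
for p in(w,s):
    m=cut_out("rack",p)[0]["pixels"].astype(np.uint8); V.append((p,m))
p,m=V[0]
for dx in(-.004,0,.004):
    cs=[(np.abs(hullmask(p,T(c,RK+[-.039+dx,y,.065]))-m).sum(),y) for y in np.arange(-.045,.046,.001)]; print(dx,min(cs))
ys=np.array([x[1] for x in cs])
p,m=V[1]; 
cs=[(np.abs(hullmask(p,T(c,RK+[-.039,y,.065]))-m).sum(),y) for y in np.arange(-.045,.046,.001)]; print("scene",min(cs))
for q in("tin","jar"):
    d=spot_in(q,w); print(q,d[0]["extent"] if d else None)
```

```text
-0.004 (np.float64(826.7764705882353), np.float64(0.014000000000000054))
0 (np.float64(730.721568627451), np.float64(0.015000000000000055))
0.004 (np.float64(724.4509803921569), np.float64(0.015000000000000055))
scene (np.float64(28821.96862745098), np.float64(-0.045))
tin [407.3, 171.8, 41.0, 46.7]
jar [154.8, 174.2, 40.8, 48.3]
```

Run:
```python
from mv import *
R=rot(45); g=cab(-.043,.015,.093)
plan([(g-R[:,2]*.17,R,4),(g,R,14)],1)
```

```text
q [ 0.2  -0.23 -0.93  0.02  0.06 -0.06]
max shift mm 16.59819267269783 turn deg 1.0377471368305478
1,-0.18,0.08,0.26,0,0.009,0,1,-0.18,0.07,0.27,0,0.008,0,1,-0.19,0.08,0.25,0,0.009,0,1,-0.19,0.08,0.26,-0.001,0.009,0,1,0,0,0.24,0,0,0,1,0,0,0.25,0,0,0,1,0,0,0.24,0,0,0,1,0,0,0.24,0,0,0,1,0,0,0.24,0,0,0,1,0,0,0.25,0,0,0

1,0,0,0.24,0,0,0,1,0,0,0.24,0,0,0,1,0,0,0.25,0,0,0,1,0,0,0.24,0,0,0,1,0,0,0.24,0,0,0,1,0,0,0.24,0,0,0,1,0,0,0.25,0,0,0,1,0,0,0.24,0,0,0
```

Request:
{"fn": "carry_out", "kwargs": {
  "increments": [1,-0.18,0.08,0.26,0,0.009,0,1,-0.18,0.07,0.27,0,0.008,0,1,-0.19,0.08,0.25,0,0.009,0,1,-0.19,0.08,0.26,0,0.009,0,1,0,0,0.24,0,0,0,1,0,0,0.25,0,0,0,1,0,0,0.24,0,0,0,1,0,0,0.24,0,0,0]
}}

```text
time: 11.65
tool_pos: [0.5566, 0.1578, 0.176]
tool_rot: [[-0.679, -0.286, 0.676], [-0.203, 0.958, 0.201], [-0.705, -0.001, -0.709]]
contact_force: [0.3, 0.6, -0.6]
opening: 0.0854
grasp_force: 0.0
```

Run:
```python
from mv import *
R=rot(45); g=cab(-.043,.015,.093); w=snapshot("wrist"); save(w,"w3.png")
plan([(g,R,9)],1)
RK=np.array([(x,y,z) for y in(-.025,.025) for x,z in((-.027,0),(-.027,.046),(.027,0),(.027,.108),(.019,.108))])
r=cut_out("rack",w); print(r[0]["score"],r[0]["extent"]) 
m=r[0]["pixels"]; print(min((np.abs(hullmask(w,T(c,RK+[-.039,y,.065]))-m).sum(),y) for y in np.arange(0,.03,.001)))
print(proj(w,T(c,[[-.066,-.01,.065],[-.066,.04,.065],[-.066,-.01,.111],[-.066,.04,.111]])).round(), proj(w,g))
```

```text
q [ 0.27  0.08 -0.76 -0.04  0.01 -0.02]
max shift mm 13.509256086106298 turn deg 0.1146
1,-0.01,0,0.26,0,0,0,1,-0.01,0,0.27,0,0,0,1,-0.01,0,0.26,0,-0.001,0,1,0,0,0.27,0,0,0,1,-0.01,0,0.26,0,0,0,1,-0.01,0,0.27,0,0,0,1,-0.01,0,0.26,0,-0.001,0,1,-0.01,0,0.27,0,0,0,1,0,0,0.26,0,0,0

0.7 [281.1, 251.1, 65.3, 143.8]
(np.float64(1493.3450980392158), np.float64(0.015))
[[250. 177.]
 [310. 177.]
 [247. 226.]
 [313. 226.]] [[279.89160568 219.25277288]]
```

View pics/w3.png

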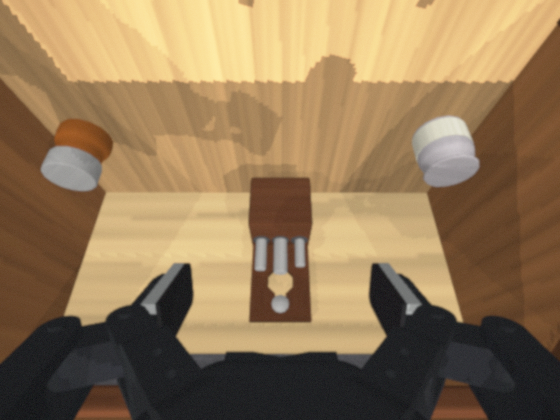

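The rack's lower front corners are at (251,178) and (311,178), and its block sits midway between the fingers, as predicted.

Request:
{"fn": "carry_out", "kwargs": {
  "increments": [1,-0.01,0,0.26,0,0,0,1,-0.01,0,0.27,0,0,0,1,-0.01,0,0.26,0,0,0,1,0,0,0.27,0,0,0,1,-0.01,0,0.26,0,0,0,1,-0.01,0,0.27,0,0,0,1,-0.01,0,0.26,0,0,0,1,-0.01,0,0.27,0,0,0,1,0,0,0.26,0,0,0,1,0,0,0,0,0,0]
}}

```text
time: 12.75
tool_pos: [0.6385, 0.182, 0.093]
tool_rot: [[-0.681, -0.286, 0.675], [-0.204, 0.958, 0.2], [-0.704, -0.001, -0.71]]
contact_force: [-0.6, -0.3, -0.2]
opening: 0.0853
grasp_force: 0.0
```

Request:
{"fn": "carry_out", "kwargs": {
  "increments": [-1,0,0,0,0,0,0,-1,0,0,0,0,0,0,-1,0,0,0,0,0,0,-1,0,0,0,0,0,0,-1,0,0,0,0,0,0,-1,0,0,0,0,0,0]
}}

```text
time: 13.35
tool_pos: [0.6374, 0.1814, 0.094]
tool_rot: [[-0.68, -0.285, 0.676], [-0.203, 0.958, 0.2], [-0.705, -0.001, -0.71]]
contact_force: [-5.9, -2.2, 6.3]
opening: 0.0496
grasp_force: 61.9
```

Run:
```python
from mv import *
o=get_obs(); p=o["tool_pos"]; R=o["tool_rot"]; print(p,cab(-.043,.015,.093),o["contact_force"],o["opening"],o["grasp_force"])
np.savez("grip.npz",p=p,R=R)
ex=np.array([np.cos(c[2]),np.sin(c[2]),0]); 
a=plan([(p+[0,0,.02],R,5)],-1,(p,R))
plan([(p+[0,0,.02]-ex*.06,R,6)],-1,(p+[0,0,.02],R))
```

```text
[0.63736374 0.18143517 0.09398524] [0.64001369 0.18230667 0.093     ] [-5.8924736  -2.16840195  6.27364322] 0.049569333545891665 61.851264238357544
max shift mm 4.242640687119286 turn deg 0.0
-1,-0.06,0,-0.06,0,0,0,-1,-0.05,0,-0.05,0,0,0,-1,-0.06,0,-0.06,0,0,0,-1,-0.06,0,-0.06,0,0,0,-1,-0.05,0,-0.05,0,0,0

max shift mm 10.259142264341595 turn deg 0.0
-1,0.14,0,-0.14,0,0,0,-1,0.14,0,-0.14,0,0,0,-1,0.15,0,-0.14,0,0,0,-1,0.14,0,-0.14,0,0,0,-1,0.14,0,-0.14,0,0,0,-1,0.14,0,-0.15,0,0,0
```

Request:
{"fn": "carry_out", "kwargs": {
  "increments": [-1,-0.06,0,-0.06,0,0,0,-1,-0.06,0,-0.06,0,0,0,-1,-0.06,0,-0.06,0,0,0,-1,-0.06,0,-0.06,0,0,0,-1,-0.06,0,-0.06,0,0,0,-1,0,0,0,0,0,0,-1,0,0,0,0,0,0]
}}

```text
time: 14.05
tool_pos: [0.6373, 0.1817, 0.1143]
tool_rot: [[-0.681, -0.286, 0.675], [-0.204, 0.958, 0.2], [-0.704, -0.001, -0.711]]
contact_force: [-1.9, -0.4, -1.2]
opening: 0.0495
grasp_force: 62.4
```

Run:
```python
from mv import *
o=get_obs(); G=np.load("grip.npz"); d=o["tool_pos"]-G["p"]; ex=np.array([np.cos(c[2]),np.sin(c[2]),0])
print("lift",d[2],"fwd",d@ex,o["contact_force"],o["opening"],np.degrees(Ro.from_matrix(G["R"].T@o["tool_rot"]).as_rotvec()))
w=snapshot("wrist"); save(w,"w4.png")
```

```text
lift 0.02032715626922224 fwd 2.6934205736545266e-05 [-1.85508412 -0.42181895 -1.24074092] 0.049480714534970126 [-0.0232823   0.07552058 -0.01038967]
```

View pics/w4.png

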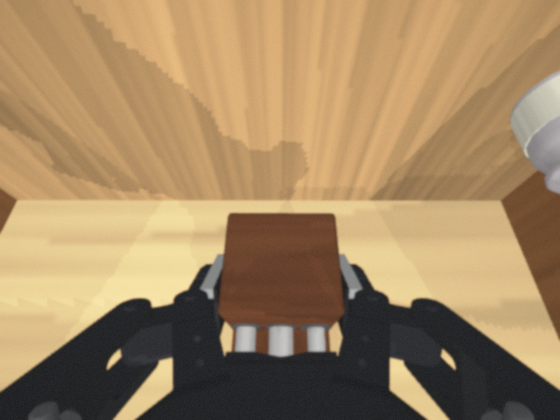

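Lift is 20.3 mm, and the block sits square between the pads (cols 222–340). Drawing it out.

Request:
{"fn": "carry_out", "kwargs": {
  "increments": [-1,0.14,0,-0.14,0,0,0,-1,0.14,0,-0.14,0,0,0,-1,0.14,0,-0.14,0,0,0,-1,0.14,0,-0.14,0,0,0]
}}

```text
time: 14.5
tool_pos: [0.5983, 0.17, 0.1142]
tool_rot: [[-0.681, -0.286, 0.674], [-0.204, 0.958, 0.2], [-0.703, -0.001, -0.711]]
contact_force: [-0.3, -0.8, -3.7]
opening: 0.0494
grasp_force: 62.6
```

Request:
{"fn": "carry_out", "kwargs": {
  "increments": [-1,0.14,0,-0.14,0,0,0,-1,0.14,0,-0.14,0,0,0,-1,0.14,0,-0.14,0,0,0,-1,0,0,0,0,0,0]
}}

```text
time: 14.9
tool_pos: [0.5692, 0.1614, 0.1138]
tool_rot: [[-0.682, -0.286, 0.673], [-0.204, 0.958, 0.2], [-0.702, -0.001, -0.712]]
contact_force: [0.0, 0.4, -2.6]
opening: 0.0496
grasp_force: 62.6
```

Run:
```python
from mv import *
o=get_obs(); p=o["tool_pos"]; R=o["tool_rot"]; print(p,o["contact_force"])
rz=lambda d:Ro.from_euler("z",d).as_matrix()
W=[(cab(-.2,.015,.114),R,4)]
A=cab(-.30,.015,.18); W.append((A,R,6))
r0=np.hypot(*A[:2]); a0=np.arctan2(A[1],A[0])
tgt=T(b,[-.05,0,0])[0]; a1=np.arctan2(tgt[1],tgt[0]); 
yr=np.arctan2(R[1,2],R[0,2]); dy=a1-yr
tc=tgt+rz(a1)@[-.0068,0,0]; r1=np.hypot(*tc[:2]); print("yaw",yr,a1,"r",r0,r1,"final tcp",tc+[0,0,.059])
n=14
for i in range(1,n+1):
    f=i/n; s=f*f*(3-2*f); a=a0+(a1-a0)*s; r=r0+.02*s; W.append((np.array([r*np.cos(a),r*np.sin(a),.18]),rz(dy*s)@R,1))
Rf=rz(dy)@R
W.append((np.array([tc[0],tc[1],.13]),Rf,6))
np.savez("fin.npz",p=tc+[0,0,.059],R=Rf)
plan(W,-1)
```

```text
[0.5691825  0.16137035 0.11383507] [ 0.02505351  0.36560101 -2.56179447]
yaw 0.28850347187097963 -0.6880382080985242 r 0.4085046086713997 0.5515376059933592 final tcp [ 0.4260591  -0.35023903  0.059     ]
q [ 0.27  0.23 -0.8  -0.24  0.01 -0.01]
max shift mm 43.005813560494346 turn deg 5.9965483471743966
-1,0.3,0,-0.29,0,0,0,-1,0.29,0,-0.29,0,0,0,-1,0.3,0,-0.3,0,0,0,-1,0.29,0,-0.29,0,0,0,-1,0.08,0,-0.39,0,0,0,-1,0.09,0,-0.39,0,0,0,-1,0.08,0,-0.39,0,0,0,-1,0.08,0,-0.39,0,0,0,-1,0.09,-0.01,-0.39,0,0,0,-1,0.08,0,-0.39,0,0,0

-1,0,-0.11,0,0.005,0,0.005,-1,-0.01,-0.32,0,0.014,0,0.014,-1,0,-0.49,0,0.021,0,0.022,-1,0.01,-0.64,0,0.028,0,0.028,-1,0,-0.74,-0.01,0.032,0,0.032,-1,0.01,-0.81,0,0.035,0,0.036,-1,0.01,-0.85,-0.01,0.036,0,0.037,-1,0.01,-0.86,-0.01,0.037,0,0.037,-1,0,-0.82,0,0.035,0,0.035,-1,0.01,-0.76,0,0.032,0,0.033

-1,-0.01,-0.65,0,0.027,0,0.027,-1,0,-0.52,0.01,0.022,0,0.022,-1,-0.01,-0.33,0,0.014,0,0.014,-1,0,-0.12,0.01,0.005,0,0.005,-1,-0.17,0,0.41,0,0,0,-1,-0.18,0,0.4,0,0,0,-1,-0.17,0,0.41,0,0,0,-1,-0.18,0,0.41,0,0,0,-1,-0.17,0,0.4,0,0,0,-1,-0.18,0,0.41,0,0,0
```

Request:
{"fn": "carry_out", "kwargs": {
  "increments": [-1,0.3,0,-0.29,0,0,0,-1,0.29,0,-0.29,0,0,0,-1,0.3,0,-0.3,0,0,0,-1,0.29,0,-0.29,0,0,0,-1,0.08,0,-0.39,0,0,0,-1,0.09,0,-0.39,0,0,0,-1,0.08,0,-0.39,0,0,0,-1,0.08,0,-0.39,0,0,0,-1,0.09,-0.01,-0.39,0,0,0,-1,0.08,0,-0.39,0,0,0]
}}

```text
time: 15.9
tool_pos: [0.3952, 0.109, 0.1809]
tool_rot: [[-0.68, -0.286, 0.675], [-0.204, 0.958, 0.2], [-0.704, -0.001, -0.71]]
contact_force: [0.2, 0.0, -2.9]
opening: 0.0492
grasp_force: 63.0
```

Request:
{"fn": "carry_out", "kwargs": {
  "increments": [-1,0,-0.11,0,0.005,0,0.005,-1,-0.01,-0.32,0,0.014,0,0.014,-1,0,-0.49,0,0.021,0,0.022,-1,0.01,-0.64,0,0.028,0,0.028,-1,0,-0.74,-0.01,0.032,0,0.032,-1,0.01,-0.81,0,0.035,0,0.036,-1,0.01,-0.85,-0.01,0.036,0,0.037,-1,0.01,-0.86,-0.01,0.037,0,0.037,-1,0,-0.82,0,0.035,0,0.035,-1,0.01,-0.76,0,0.032,0,0.033]
}}

```text
time: 16.9
tool_pos: [0.3748, -0.2048, 0.1804]
tool_rot: [[-0.623, 0.478, 0.619], [0.34, 0.878, -0.337], [-0.705, 0.001, -0.709]]
contact_force: [0.3, -0.8, -2.8]
opening: 0.0492
grasp_force: 63.2
```

Request:
{"fn": "carry_out", "kwargs": {
  "increments": [-1,-0.01,-0.65,0,0.027,0,0.027,-1,0,-0.52,0.01,0.022,0,0.022,-1,-0.01,-0.33,0,0.014,0,0.014,-1,0,-0.12,0.01,0.005,0,0.005,-1,0,0,0,0,0,0]
}}

```text
time: 17.4
tool_pos: [0.3329, -0.2723, 0.1796]
tool_rot: [[-0.549, 0.634, 0.544], [0.451, 0.773, -0.446], [-0.704, 0.0, -0.711]]
contact_force: [-0.3, 0.8, -3.3]
opening: 0.0492
grasp_force: 63.2
```

Run:
```python
from mv import *
F=np.load("fin.npz"); plan([(F["p"]+[0,0,.06],F["R"],8),(F["p"]+[0,0,.006],F["R"],7)],-1)
o=get_obs(); print(o["tool_pos"],F["p"],o["contact_force"],o["opening"])
w=snapshot("wrist"); s=snapshot("scene"); 
cv2.imwrite("pics/d.png",np.hstack([cv2.resize(s["img"][60:340,150:500],(400,320)),cv2.resize(w["img"],(400,320))])[:,:,::-1])
```

```text
q [-0.68 -0.27 -1.03  0.04 -0.    0.  ]
max shift mm 17.392527130926087 turn deg 0.1146
-1,-0.11,0,0.32,0,0,0,-1,-0.11,-0.01,0.32,0,0,0,-1,-0.11,0,0.32,0,0,0,-1,-0.11,0,0.33,0,0.001,0,-1,-0.11,0,0.32,0,0,0,-1,-0.11,-0.01,0.32,0,0,0,-1,-0.11,0,0.32,0,0,-0.001,-1,-0.11,0,0.32,0,0,0,-1,0.11,0,0.11,0,0,0,-1,0.11,0,0.11,0,0,0

-1,0.11,0,0.11,0,0,0,-1,0.11,0,0.11,0,0,0,-1,0.1,0,0.11,0,0,0,-1,0.11,0,0.11,0,0,0,-1,0.11,0,0.11,0,0,0

[ 0.3328733  -0.27225105  0.17963668] [ 0.4260591  -0.35023903  0.059     ] [-0.3331838   0.77818968 -3.27546337] 0.04922821923338218
```

View pics/d.png

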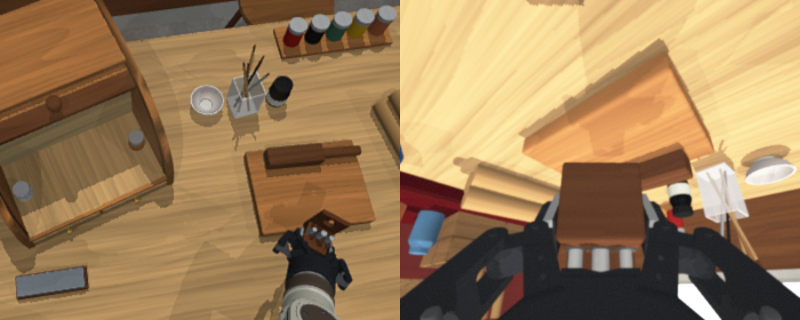

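The rack is held upright in front of the slab, the shutter is up, and the other things are where they were. Lowering now.

Request:
{"fn": "carry_out", "kwargs": {
  "increments": [-1,-0.11,0,0.32,0,0,0,-1,-0.11,-0.01,0.32,0,0,0,-1,-0.11,0,0.32,0,0,0,-1,-0.11,0,0.33,0,0,0,-1,-0.11,0,0.32,0,0,0,-1,-0.11,-0.01,0.32,0,0,0,-1,-0.11,0,0.32,0,0,0,-1,-0.11,0,0.32,0,0,0,-1,0.11,0,0.11,0,0,0,-1,0.11,0,0.11,0,0,0]
}}

```text
time: 18.5
tool_pos: [0.4279, -0.3492, 0.1038]
tool_rot: [[-0.55, 0.632, 0.546], [0.449, 0.775, -0.445], [-0.704, 0.0, -0.71]]
contact_force: [-0.8, 0.7, -3.1]
opening: 0.0492
grasp_force: 63.1
```

Request:
{"fn": "carry_out", "kwargs": {
  "increments": [-1,0.11,0,0.11,0,0,0,-1,0.11,0,0.11,0,0,0,-1,0.1,0,0.11,0,0,0,-1,0.1,0,0.1,0,0,0,-1,0,0,0,0,0,0]
}}

```text
time: 19.0
tool_pos: [0.4263, -0.3489, 0.0725]
tool_rot: [[-0.551, 0.633, 0.544], [0.451, 0.774, -0.444], [-0.702, 0.0, -0.712]]
contact_force: [-0.2, 0.3, -2.8]
opening: 0.0493
grasp_force: 63.1
```

Request:
{"fn": "carry_out", "kwargs": {
  "increments": [-1,0.04,0,0.04,0,0,0,-1,0.04,0,0.04,0,0,0,-1,0.04,0,0.04,0,0,0,-1,0.02,0,0.02,0,0,0,-1,0,0,0,0,0,0]
}}

```text
time: 19.5
tool_pos: [0.4264, -0.3496, 0.0638]
tool_rot: [[-0.55, 0.634, 0.544], [0.45, 0.774, -0.446], [-0.704, 0.0, -0.711]]
contact_force: [1.0, 0.5, -3.7]
opening: 0.0495
grasp_force: 63.1
```

Request:
{"fn": "carry_out", "kwargs": {
  "increments": [-1,0.02,0,0.02,0,0,0,-1,0.02,0,0.02,0,0,0,-1,0,0,0,0,0,0]
}}

```text
time: 19.8
tool_pos: [0.4264, -0.3495, 0.061]
tool_rot: [[-0.55, 0.634, 0.544], [0.45, 0.774, -0.446], [-0.704, 0.0, -0.711]]
contact_force: [0.1, 0.3, -3.1]
opening: 0.0493
grasp_force: 63.1
```

Request:
{"fn": "carry_out", "kwargs": {
  "increments": [-1,0.015,0,0.015,0,0,0,-1,0.015,0,0.015,0,0,0,-1,0,0,0,0,0,0]
}}

```text
time: 20.1
tool_pos: [0.4268, -0.3499, 0.0598]
tool_rot: [[-0.549, 0.634, 0.545], [0.449, 0.774, -0.447], [-0.705, -0.0, -0.709]]
contact_force: [-1.2, 0.7, 2.2]
opening: 0.0498
grasp_force: 63.9
```

Request:
{"fn": "carry_out", "kwargs": {
  "increments": [-1,0.01,0,0.01,0,0,0,-1,0,0,0,0,0,0,0.3,0,0,0,0,0,0,0.5,0,0,0,0,0,0,0.8,0,0,0,0,0,0,1,0,0,0,0,0,0,1,0,0,0,0,0,0,1,0,0,0,0,0,0]
}}

```text
time: 20.9
tool_pos: [0.4265, -0.3496, 0.0583]
tool_rot: [[-0.55, 0.634, 0.544], [0.45, 0.774, -0.446], [-0.704, 0.0, -0.71]]
contact_force: [0.3, -0.6, -0.0]
opening: 0.0854
grasp_force: 0.0
```

Request:
{"fn": "carry_out", "kwargs": {
  "increments": [1,0,0,-0.1,0,0,0,1,0,0,-0.2,0,0,0,1,0,0,-0.3,0,0,0,1,0,0,-0.4,0,0,0,1,0,0,-0.4,0,0,0,1,0,0,-0.4,0,0,0,1,0,0,-0.4,0,0,0,1,0,0,0,0,0,0,1,0,0,0,0,0,0]
}}

```text
time: 21.8
tool_pos: [0.3668, -0.3008, 0.1374]
tool_rot: [[-0.548, 0.634, 0.546], [0.449, 0.774, -0.447], [-0.705, 0.0, -0.709]]
contact_force: [-0.0, -0.2, -0.0]
opening: 0.0855
grasp_force: 0.0
```

Run:
```python
from mv import *
o=get_obs(); print(o["tool_pos"],o["contact_force"],o["opening"])
w=snapshot("wrist"); s=snapshot("scene"); t=snapshot("top")
F=np.load("fin.npz"); RK=np.array([(x,y,z) for y in(-.025,.025) for x,z in((-.027,0),(-.027,.046),(.027,0),(.027,.108),(.019,.108))])
r=cut_out("rack",w); print([(d["score"],d["extent"]) for d in r])
X=T([*T(b,[-.05,0,0])[0][:2],-.688],RK)+[0,0,.03]
for p in(w,s): cv2.polylines(p["img"],[cv2.convexHull(proj(p,X).astype(np.int32))],True,(0,255,0),1)
cv2.imwrite("pics/e.png",np.hstack([cv2.resize(s["img"][60:340,150:500],(400,320)),cv2.resize(w["img"],(400,320))])[:,:,::-1])
```

```text
[ 0.36684921 -0.30078901  0.13738761] [-0.02425085 -0.17779057 -0.00486316] 0.08548745432783239
[(0.79, [281.1, 251.2, 62.6, 149.9])]
```

View pics/e.png

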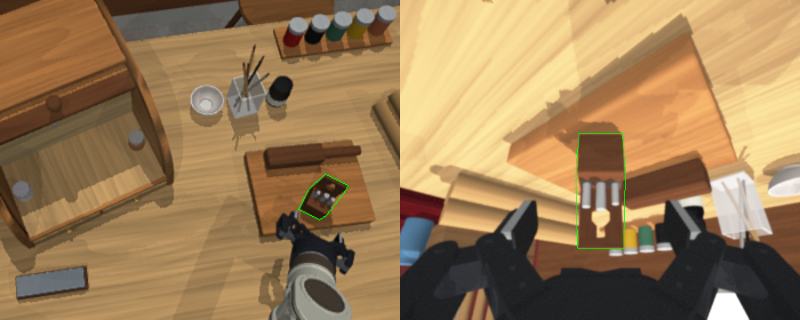

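The rack stands upright on the slab, exactly inside the predicted outline in both views. The shutter is still up and the gripper is clear, so I'm handing the job in.

```bash
python3 -c "
from plant import *
print(sign_off())"
```

```text
the job is handed in; nothing more can be done
None
```

I rolled the shutter up and it stayed open, unhooked the rack, and stood it upright on the clear part of the slab. The gripper is clear and the job was handed in at about 22 s; no verdict came back.

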